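# Reagent bottles into their spill cups

### The job

Put the three screw-capped reagent bottles away in the shallow round spill cups, each in the cup of its own size: the largest bottle in the widest cup, the middle one in the middle cup, the smallest in the narrowest. Keep the bottles upright and set them down gently so that each stands flat on the floor of its cup. Leave everything else on the bench standing where it is.

Things in the scene. Friction and masses are not known exactly. Their poses are not given: they have to be found in the camera images.
- bottle_large_center (a point): The largest reagent bottle: amber body, red ribbed screw cap. Round, standing upright, 64 mm in diameter, 145 mm high over all; the rigid cap (fixed to the bottle) is 34 mm in diameter and takes the top 23 mm, with a rounded shoulder below it. 0.07 to 0.5 kg; it may lean by up to 2 degrees. This point is on its axis, half-way up (72.5 mm above its underside); z is up along the axis, yaw is arbitrary.
- bottle_medium_center (a point): The middle-sized reagent bottle: white body, dark blue ribbed screw cap. Round, standing upright, 56 mm in diameter, 125 mm high over all; the rigid cap (fixed to the bottle) is 30 mm in diameter and takes the top 19 mm, with a rounded shoulder below it. 0.07 to 0.5 kg; it may lean by up to 2 degrees. This point is on its axis, half-way up (62.5 mm above its underside); z is up along the axis, yaw is arbitrary.
- bottle_small_center (a point): The smallest reagent bottle: whitish body, light grey-white ribbed screw cap. Round, standing upright, 48 mm in diameter, 105 mm high over all; the rigid cap (fixed to the bottle) is 26 mm in diameter and takes the top 16 mm, with a rounded shoulder below it. 0.07 to 0.5 kg; it may lean by up to 2 degrees. This point is on its axis, half-way up (52.5 mm above its underside); z is up along the axis, yaw is arbitrary.
- cup_wide: The widest of the three round spill cups, plain grey plastic, fixed to the bench: 102 mm outside, 94 mm clear inside diameter, rim 18 mm above the bench, inner floor 4 mm above the bench. Origin: centre of its underside, on the bench; z is up.
- cup_mid: The middle one of the three round spill cups, plain grey plastic, fixed to the bench: 88 mm outside, 80 mm clear inside diameter, rim 18 mm above the bench, inner floor 4 mm above the bench. Origin: centre of its underside, on the bench; z is up.
- cup_narrow: The narrowest of the three round spill cups, plain grey plastic, fixed to the bench: 72 mm outside, 64 mm clear inside diameter, rim 18 mm above the bench, inner floor 4 mm above the bench. Origin: centre of its underside, on the bench; z is up.
- beaker: Bystander: glass beaker, 74x71x82 mm, loose. Origin: centre of its underside.
- stopper: Bystander: black rubber stopper, 28 mm in diameter, 31 mm high, loose. Origin: centre of its underside.
- cylinder: Bystander: measuring cylinder, 30 mm tube on a 60 mm hexagonal blue foot, 190 mm high, loose. Origin: centre of its underside.
- wash_bottle: Bystander: clear squeeze bottle with a red cap and a bent red spout, 114x99 mm over all, 198 mm high, loose; no reagent bottle. Origin on its underside, 20 mm from the axis of its body, which is 79 mm in diameter.

How it is judged:
By the outcome, as a careful person would: the job done as asked, in the order asked, and still so for the second after the job is handed in, with the robot touching nothing.
It also fails if it takes over 74 s, if anything falls off the work surface, if the arm or the gripper's body presses on something with over 40 N, if the wrist force passes 120 N, or if a joint passes its speed limit or range.

### The arm

A 6-joint arm with a two-finger parallel gripper is mounted at the origin on a cart in front of the work surface, level with it; the furniture and walls round the work are solid. World frame = base frame: x ahead of the robot, y to its left, z up, the work surface at z = 0. Lengths are in m, angles in rad, forces in N, time in s.
With the tool pointing down it reaches from about 0.25 to 0.725 m from the base axis. Payload 4 kg.
Tool frame: the origin (TCP) lies between the finger pads; the fingertips stand 8 mm ahead of it and the grasp point (between the pads) lies 11 mm behind it (bot.tip_reach is the distance from the TCP to the fingertips, in m); z points along the fingers, y is the line along which they close (so a half turn about z gives the same grasp; the last joint's range is limited). The gripper opens to 85 mm and grips with 20 to 120 N. Pads are 22 mm wide; open, the fingers measure 114 mm over their backs; the gripper's body (76 mm by 85 mm) begins 54 mm behind the grasp point. The pads swing forward as they close: fully open they stand 13 mm farther back than shut.
Start: joints at [1.191, 0.241, 0.005, 1.335, 0, 1.571], TCP at [0.185, 0.464, 0.239] pointing down, gripper open.
Joint ranges: [-2.72, 2.72], [-1.05, 1.87], [-1.09, 1.28], [-1.99, 2.15], [-1.42, 1.44], [-3.14, 3.14]. Speed limits (rad/s): [2.79, 2.79, 3.14, 3.14, 3.14, 3.14].

### API

Orientations are given as a unit quaternion [x, y, z, w].
In Python, from workcell import bot gives the robot as it stands.
- The arm moves only by the tool move_arm, never from a script. Its argument "deltas" is a list of rows, each a list of 7 numbers: the opening, from 0 (shut) to 1 (fully open), then the shift along the tool's x, y, z in mm, then the turn, a rotation vector about the tool's x, y, z in degrees. In form: [[gripper, tx, ty, tz, ax, ay, az], ...]. A call has 1 to 10 rows; each row shifts and turns the commanded pose from where the row before left it, along the tool's axes as they then stand; what a row does not reach is not made up. A row lasts 1/12 s, in which the tool goes at most 41.7 mm and 7.16 degrees, less where a joint would pass 70% of its speed; a pose out of reach is approached as far as the arm can. A call is refused whole if a number of a shift passes 41.7 or a number of a turn 7.16, either way. A call with a gripper value outside its range is refused whole. The fingers move at their own pace and stop on an object; the grip force is fixed at half the most. Time passes only in rows, so rows that do not move let the fingers close. It gives the time, the measured TCP pose, the force, the opening and the grip force at its end, in the units of the state.
- bot.get_obs(): the state, without advancing time (a new reading comes with each control period).
- bot.camera(name): name is "scene" or "top" or "wrist"; returns the picture (384x512x3 uint8, blue, green, red); there is no depth.
- bot.calibration(name): a dict with "K" (3x3 intrinsics, pixels), "dist_coeffs" ([k1, k2, p1, p2, k3] as OpenCV has them; the pictures are not rectified), "position" and "orientation" of the camera in the world. Camera axes: x right, y down, z forward; pixel columns grow to the right and rows downward; lengths in m; the calibration is good to about 2 mm. A picture is of the moment at which its call begins: read the wrist's pose just before it. calibration takes no time and is no camera call; for the wrist camera it gives the pose at the moment of the call.
- bot.job_done(): hands the job in; it is judged then, once.
Trained networks look in the newest picture that a camera, given by its name, has taken for a name from the list of things; names that differ only in an ending like _2 or _b are one class to them, and where a whole thing is asked for, a point or a joint stands for the part that bears it (a point fixed in the world has none). Each returns a list of dicts, best first, with "conf" (0 to 1); they miss things now and then, are a little off and sometimes report something else, mostly with a low value. They report only what shows in the picture. A call takes as long as a camera call.
- bot.outline_of(query, camera): "pixels" (384x512 bool, what is visible of it) and "rect" ([left, top, width, height] in pixels, round what is visible of it).
The state is a dict: "clock": time; "joint_pos": joint angles; "joint_vel": joint speeds; "tau": joint torques, N m; "eef_pos": TCP position; "tool_rot": TCP orientation; "ft_force": force on the tool from outside, world axes, zero at the start; "ft_torque": the same for the moment, N m; "grip_width": finger opening in m; "grasp_force": force on a finger pad.
Only numpy, scipy, OpenCV 4.12 (cv2) and the standard library are available. Lean on these libraries where they do the work, as an engineer would, in place of code of your own. Each camera call takes 0.05 s, during which the arm holds its last target. There are 200 camera calls.

## Working session

There is one attempt and no reset: what is moved stays moved. The work goes in short steps, Python scripts to look and compute and a tool call to move; the robot and the scene stay as the last step left them, time stands still between calls to the robot, and variables do not carry over. Pictures are saved under pics/ and viewed, at most 16 in all, crops included, and the job is handed in when it is done.

Besides the shell and the picture viewer there is one more tool, called after ">>>" as a command line: name --pt "numbers of a row" for each row, then --argument value for the rest. move_arm: Moves the arm, as the interface text tells. Its arguments: {"type":"object","properties":{"deltas":{"type":"array","items":{"type":"array","items":{"type":"number"}}}},"required":["deltas"]}

```bash
mkdir -p pics; ls
cat > h.py <<'E'
import numpy as np, cv2
from scipy.spatial.transform import Rotation as R
from workcell import bot
def ray(cam,px):
    c=bot.calibration(cam);K=np.array(c["K"],float)
    u=cv2.undistortPoints(np.array(px,float).reshape(-1,1,2),K,np.array(c["dist_coeffs"],float)).reshape(-1,2)
    d=np.c_[u,np.ones(len(u))]@R.from_quat(c["orientation"]).as_matrix().T
    return np.array(c["position"],float),d
def onplane(cam,px,z):
    p,d=ray(cam,px); return p+d*((z-p[2])/d[:,2])[:,None]
def proj(cam,P):
    c=bot.calibration(cam);Rm=R.from_quat(c["orientation"]).as_matrix().T
    return cv2.projectPoints(np.array(P,float).reshape(-1,1,3),cv2.Rodrigues(Rm)[0],-Rm@np.array(c["position"],float),np.array(c["K"],float),np.array(c["dist_coeffs"],float))[0].reshape(-1,2)
E
python3 - <<'E'
from h import *
for c in("scene","top"):
    cv2.imwrite(f"pics/{c}0.png",bot.camera(c)); k=bot.calibration(c); print(c,k["position"],k["orientation"],k["K"])
    for n in "bottle_large_center bottle_medium_center bottle_small_center cup_wide cup_mid cup_narrow beaker stopper cylinder wash_bottle".split():
        print(n,[(round(r["conf"],2),np.round(r["rect"]).tolist()) for r in bot.outline_of(n,c)[:4]])
print(bot.get_obs())
E
```

```text
pics
scene [ 0.012207   -0.61524237  0.72762922] [ 0.83571036 -0.33463795  0.16766985 -0.40186123] [[397.63498785   0.         249.05980657]
 [  0.         397.63498785 194.42677501]
 [  0.           0.           1.        ]]
bottle_large_center [(0.78, [136.0, 142.0, 26.0, 49.0])]
bottle_medium_center [(0.9, [231.0, 227.0, 26.0, 54.0])]
bottle_small_center [(0.57, [294.0, 276.0, 24.0, 44.0]), (0.5, [294.0, 242.0, 44.0, 32.0])]
cup_wide [(0.86, [297.0, 242.0, 41.0, 32.0])]
cup_mid [(0.58, [205.0, 168.0, 29.0, 23.0])]
cup_narrow [(0.89, [184.0, 205.0, 30.0, 25.0])]
beaker [(0.82, [259.0, 180.0, 21.0, 35.0])]
stopper [(0.55, [203.0, 240.0, 7.0, 12.0])]
cylinder [(0.7, [270.0, 129.0, 12.0, 56.0])]
wash_bottle [(0.65, [305.0, 143.0, 36.0, 74.0])]
top [ 0.50720066 -0.02566898  1.15767543] [-0.69840721  0.7148119  -0.02953153  0.01998015] [[376.63821191   0.         252.61717655]
 [  0.         376.63821191 194.4507086 ]
 [  0.           0.           1.        ]]
bottle_large_center [(0.67, [210.0, 220.0, 27.0, 25.0]), (0.61, [132.0, 226.0, 30.0, 23.0]), (0.36, [339.0, 229.0, 23.0, 16.0])]
[... 498 characters left out ...]
0, 39.0])]
{'clock': 1.1, 'joint_pos': array([1.19099232e+00, 2.40623689e-01, 4.99086788e-03, 1.33519296e+00,
       2.29113133e-06, 1.57077707e+00]), 'joint_vel': array([ 0.00071849,  0.00106654,  0.00207353, -0.00062839,  0.00015834,
       -0.00019572]), 'tau': array([ 1.22314057e-03, -3.72220051e+01,  2.52695650e+01,  1.25291772e-03,
        9.34880700e-05,  7.91712978e-06]), 'eef_pos': array([0.18536781, 0.46436693, 0.23929113]), 'tool_rot': array([ 1.88753208e-01,  9.82024555e-01, -1.42475316e-05, -3.90531635e-06]), 'ft_force': array([-0.08642409,  0.12665882,  0.65597493]), 'ft_torque': array([0.00666687, 0.03907929, 0.00292268]), 'grasp_force': 0.0, 'grip_width': 0.08544920340598242}
```

Run:
```python
import cv2
a=cv2.imread("pics/top0.png")[90:270,110:390];b=cv2.imread("pics/scene0.png")[110:335,110:390]
cv2.imwrite("pics/top0c.png",cv2.resize(a,None,fx=2.8,fy=2.8));cv2.imwrite("pics/scene0c.png",cv2.resize(b,None,fx=2.6,fy=2.6))
```

```text
(no output)
```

View pics/top0c.png

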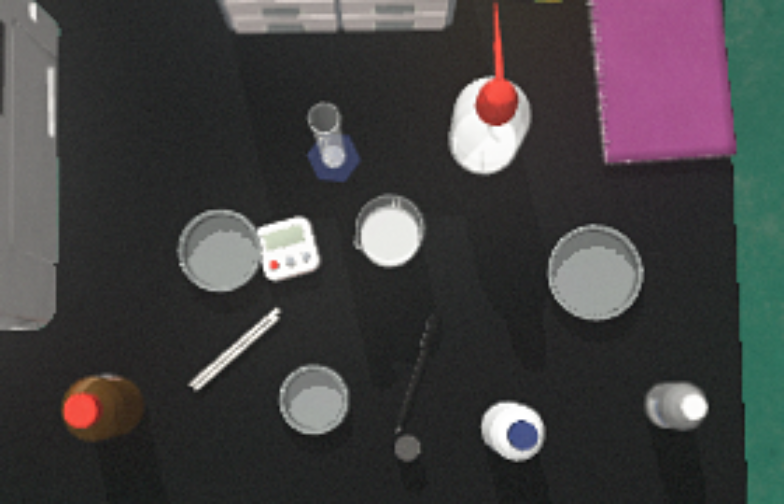

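View pics/scene0c.png

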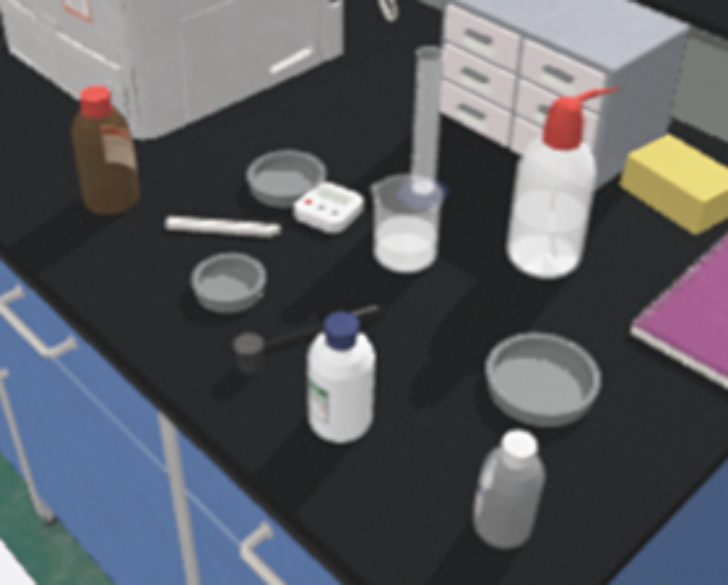

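The top view shows all three bottles along the near edge: large (red cap) near px (139,237), medium (blue cap) near (296,245), small (white cap) near (358,235). The cups are mid (188,179), narrow (222,233) and wide (322,188). The nets' second guesses, such as "large" at the narrow cup, are wrong.

Run:
```python
from h import *
from scipy.optimize import least_squares
im={c:cv2.imread(f"pics/{c}0.png") for c in("top","scene")}
def blob(c,seed,f):
    m=f(cv2.cvtColor(im[c],cv2.COLOR_BGR2HSV).astype(int)).astype(np.uint8)
    n,l,s,ce=cv2.connectedComponentsWithStats(m); 
    d=[np.hypot(*(ce[i]-seed)) if s[i,4]>8 else 1e9 for i in range(1,n)]; i=1+int(np.argmin(d)); return ce[i],s[i].tolist()
red=lambda h:((h[...,0]<8)|(h[...,0]>172))&(h[...,1]>150)&(h[...,2]>120)
blu=lambda h:(h[...,0]>105)&(h[...,0]<130)&(h[...,1]>110)&(h[...,2]>40)
wht=lambda h:(h[...,2]>205)&(h[...,1]<40)
for n,st,ss,f,H,ch in(("L",(139,237),(147,149),red,.145,.023),("M",(296,245),(241,236),blu,.125,.019),("S",(358,235),(310,281),wht,.105,.016)):
    (a,sa),(b,sb)=blob("top",st,f),blob("scene",ss,f)
    pts=[]
    A=np.zeros((3,3));B=np.zeros(3)
    for c,p in(("top",a),("scene",b)):
        o,d=ray(c,[p]);d=d[0]/np.linalg.norm(d[0]);M=np.eye(3)-np.outer(d,d);A+=M;B+=M@o
    print(n,a,sa,b,sb,"tri",np.linalg.solve(A,B).round(4),"top@cap",onplane("top",[a],H-.004)[0].round(4),"scene@cap",onplane("scene",[b],H-ch/2)[0].round(4))
for n,s in(("cup_wide",94),("cup_mid",80),("cup_narrow",64)):
  for c in("top","scene"):
    bot.camera(c) if n=="cup_wide" else 0
    r=[r for r in bot.outline_of(n,c)][0]; m=r["pixels"].astype(np.uint8)
    k=max(cv2.findContours(m,0,1)[0],key=cv2.contourArea)
    w=onplane(c,k.reshape(-1,2),.018)[:,:2]; (x,y),rad=cv2.minEnclosingCircle(w.astype(np.float32))
    print(n,c,r["rect"],"mean",w.mean(0).round(4),"circ",round(x,4),round(y,4),round(rad,4))
for n,p in(("stopper",(253,250)),("beaker",(249,172)),("wash body",(284,141)),("cyl",(229,147)),("timer",(213,178))): print(n,onplane("top",[p],0)[0].round(3))
# bottle base: lowest outline in top view
for n,p in(("Lfar",(161,233)),("Mfar",(284,243)),("Sfar",(341,235))): print(n,onplane("top",[p],0.02)[0].round(3))
print(bot.tip_reach,bot.get_obs()["clock"])
```

```text
L [138.58333333 236.06818182] [133, 230, 13, 13, 132] [146.39814815 149.13888889] [141, 144, 12, 11, 108] tri [0.4732 0.2728 0.1282] top@cap [0.473  0.2696 0.141 ] scene@cap [0.4697 0.2643 0.1335]
M [296.28       244.78666667] [292, 240, 10, 10, 75] [154.06097561 261.24186992] [134, 240, 38, 46, 492] tri [ 0.3512 -0.1185  0.1014] top@cap [ 0.4386 -0.157   0.121 ] scene@cap [ 0.2595 -0.0891  0.1155]
S [357.265625 234.875   ] [353, 231, 9, 9, 64] [309.44 280.5 ] [304, 276, 12, 10, 100] tri [ 0.4607 -0.3331  0.1023] top@cap [ 0.4602 -0.3331  0.101 ] scene@cap [ 0.465  -0.3311  0.097 ]
cup_wide top [301.5, 170.5, 36.9, 35.6] mean [ 0.6036 -0.2542] circ 0.6034 -0.254 0.0532
cup_wide scene [296.9, 240.0, 38.0, 33.9] mean [ 0.5963 -0.2613] circ 0.5951 -0.2583 0.0595
cup_mid top [172.5, 162.7, 30.6, 33.1] mean [0.6387 0.1541] circ 0.6386 0.155 0.0457
cup_mid scene [210.0, 170.2, 25.8, 18.8] mean [0.6314 0.1437] circ 0.6284 0.1414 0.053
cup_narrow top [208.1, 218.5, 26.0, 28.6] mean [0.4743 0.0548] circ 0.474 0.0548 0.0389
cup_narrow scene [187.7, 206.1, 24.5, 22.8] mean [0.4701 0.0445] circ 0.4674 0.0461 0.0454
stopper [ 0.418 -0.039  0.   ]
beaker [ 0.658 -0.033  0.   ]
wash body [ 0.753 -0.144  0.   ]
cyl [0.738 0.028 0.   ]
timer [0.642 0.079 0.   ]
Lfar [0.477 0.237 0.02 ]
Mfar [ 0.438 -0.133  0.02 ]
Sfar [ 0.458 -0.307  0.02 ]
0.008 1.5
```

>>> move_arm --pt "0.7 0 0 0 0 0 -5.45" --pt "0.7 0 0 0 0 0 -5.45" --pt "0.7 0 0 0 0 0 -5.45" --pt "0.7 0 0 0 0 0 -5.45" --pt "0.7 -28 -22 0 0 0 0" --pt "0.7 -28 -22 0 0 0 0" --pt "0.7 -28 -22 0 0 0 0" --pt "0.7 -28 -22 0 0 0 0" --pt "0.7 -28 -22 0 0 0 0" --pt "0.7 -28 -22 0 0 0 0"

```text
clock: 2.33
eef_pos: [0.3545, 0.3313, 0.2395]
tool_rot: [-0.001, 1.0, 0.0, 0.0]
ft_force: [1.1, 0.6, -0.3]
grip_width: 0.0596
grasp_force: 0.0
```

```bash
cat >> h.py <<'E'
def st():
    o=bot.get_obs();print("t",round(o["clock"],2),"tcp",(o["eef_pos"]*1e3).round(1),"rot",o["tool_rot"].round(4),"q",o["joint_pos"].round(3),"F",o["ft_force"].round(1),"w",round(o["grip_width"]*1e3,1),"gf",round(o["grasp_force"],1))
E
python3 - <<'E'
from h import *
st(); print(onplane("scene",[(166,162)],0),bot.calibration("wrist")["position"])
cv2.imwrite("pics/w1.png",bot.camera("wrist"))
E
```

```text
t 2.33 tcp [354.5 331.3 239.5] rot [-6.e-04  1.e+00  2.e-04  1.e-04] q [ 0.752  0.211 -0.033  1.327  0.     0.75 ] F [ 1.1  0.6 -0.3] w 59.6 gf 0.0
[[0.57607801 0.34994107 0.        ]] [0.28696996 0.33041625 0.37367797]
```

View pics/w1.png

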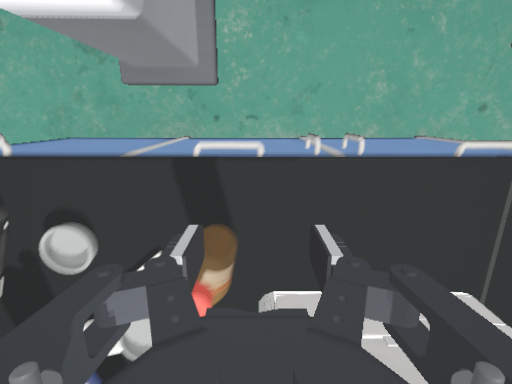

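The wrist view shows the amber bottle ahead with its red cap at about (203,295), the narrow cup at (68,248) and the cabinet at the lower right. The camera looks between the fingers.

>>> move_arm --pt "0.7 -30 -15 0 0 0 0" --pt "0.7 -30 -15 0 0 0 0" --pt "0.7 -30 -15 0 0 0 0" --pt "0.7 -28 -16 20 0 0 0" --pt "0.7 0 0 20 0 0 0" --pt "0.7 0 0 0 0 0 0"

```text
clock: 2.88
eef_pos: [0.4707, 0.2693, 0.1951]
tool_rot: [0.001, 1.0, -0.002, -0.003]
ft_force: [-0.9, -0.4, -1.1]
grip_width: 0.0593
grasp_force: 0.0
```

Run:
```python
from h import *
st(); w=bot.camera("wrist"); cv2.imwrite("pics/w2.png",w)
h=cv2.cvtColor(w,cv2.COLOR_BGR2HSV).astype(int); m=(((h[...,0]<8)|(h[...,0]>172))&(h[...,1]>150)&(h[...,2]>90)).astype(np.uint8)
n,l,s,c=cv2.connectedComponentsWithStats(m)
for i in range(1,n):
  if s[i,4]>60: print(s[i],c[i],onplane("wrist",[c[i]],.139))
p=bot.get_obs()["eef_pos"]; print("tcp px",proj("wrist",[p,[p[0],p[1],.145]]))
```

```text
t 2.88 tcp [470.7 269.3 195.1] rot [ 0.0013  1.     -0.0018 -0.0033] q [0.52  0.352 0.042 1.268 0.    0.522] F [-0.9 -0.4 -1.1] w 59.3 gf 0.0
tcp px [[257.91451458 242.02961315]
 [257.71362317 210.31716823]]
```

View pics/w2.png

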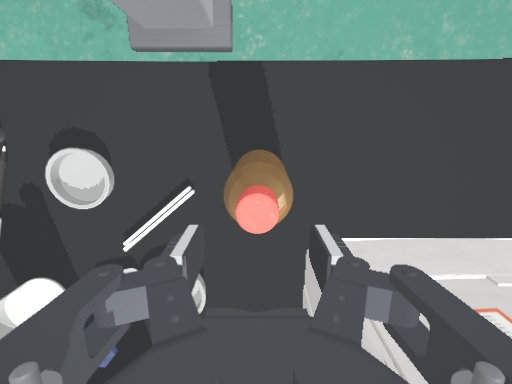

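Cap top at px (258,212) coincides with the projected TCP axis (258,210), so it is aligned to about 1 mm. Descend to the cap.

>>> move_arm --pt "0.7 0 0 20 0 0 0" --pt "0.7 0 0 20 0 0 0" --pt "0.7 0 0 16 0 0 0" --pt "0.7 0 0 9 0 0 0" --pt "0.4 0 0 0 0 0 0" --pt "0 0 0 0 0 0 0" --pt "0 0 0 0 0 0 0" --pt "0 0 0 0 0 0 0" --pt "0 0 0 0 0 0 0" --pt "0 0 0 0 0 0 0"

```text
clock: 3.77
eef_pos: [0.4724, 0.2721, 0.1359]
tool_rot: [-0.0, 1.0, 0.001, 0.001]
ft_force: [0.0, -0.5, 6.0]
grip_width: 0.0303
grasp_force: 60.2
```

>>> move_arm --pt "0 0 0 -4 0 0 0" --pt "0 0 0 -8 0 0 0" --pt "0 0 0 -15 0 0 0" --pt "0 0 0 -15 0 0 0" --pt "0 0 0 -10 0 0 0" --pt "0 0 0 0 0 0 0"

```text
clock: 4.27
eef_pos: [0.4727, 0.2722, 0.1887]
tool_rot: [-0.0, 1.0, 0.001, 0.002]
ft_force: [1.1, 1.0, -2.2]
grip_width: 0.0302
grasp_force: 59.7
```

Run:
```python
from h import *
st(); w=bot.camera("wrist"); s=bot.camera("scene"); st()
cv2.imwrite("pics/w3.png",np.hstack([w[120:300,150:370],cv2.resize(s[115:205,100:210],(220,180))]))
```

```text
t 4.27 tcp [472.7 272.2 188.7] rot [-3.0e-04  1.0e+00  1.0e-03  1.7e-03] q [0.522 0.353 0.027 1.24  0.    0.522] F [ 1.1  1.  -2.2] w 30.2 gf 59.7
t 4.37 tcp [471.5 271.5 186.3] rot [-3.e-04  1.e+00  1.e-04  1.e-04] q [0.522 0.355 0.023 1.238 0.    0.522] F [-0.4  0.5 -4.2] w 30.3 gf 59.7
```

View pics/w3.png

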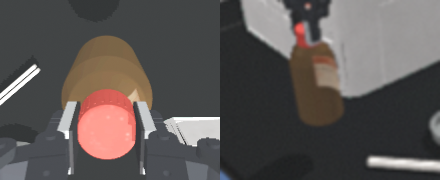

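Bottle L is held by the cap, hanging upright, clear of the bench by about 50 mm.

>>> move_arm --pt "0 -2 -8 0 0 0 0" --pt "0 -4 -16 0 0 0 0" --pt "0 -6.5 -26 0 0 0 0" --pt "0 -7.5 -30 0 0 0 0" --pt "0 -7.5 -30 0 0 0 0" --pt "0 -7.5 -30 0 0 0 0" --pt "0 -7.5 -30 0 0 0 0" --pt "0 -7.5 -30 0 0 0 0" --pt "0 -7.5 -30 0 0 0 0" --pt "0 -7.5 -30 0 0 0 0"

```text
clock: 5.2
eef_pos: [0.5358, 0.0095, 0.1851]
tool_rot: [-0.0, 1.0, -0.0, -0.001]
ft_force: [0.0, -0.3, -3.9]
grip_width: 0.0303
grasp_force: 59.8
```

>>> move_arm --pt "0 -7.5 -30 0 0 0 0" --pt "0 -7.5 -30 0 0 0 0" --pt "0 -7.5 -30 0 0 0 0" --pt "0 -7.5 -30 0 0 0 0" --pt "0 -7.5 -30 0 0 0 0" --pt "0 -7.5 -30 0 0 0 0" --pt "0 -7.5 -30 0 0 0 0" --pt "0 -6.5 -26 0 0 0 0" --pt "0 -4 -16 0 0 0 0" --pt "0 -2 -8 0 0 0 0"

```text
clock: 6.03
eef_pos: [0.6009, -0.2515, 0.1843]
tool_rot: [0.001, 1.0, 0.0, -0.001]
ft_force: [-0.5, 0.1, -3.6]
grip_width: 0.0305
grasp_force: 59.9
```

Run:
```python
from h import *
w=bot.camera("wrist"); s=bot.camera("scene"); st()
cv2.imwrite("pics/w4.png",np.hstack([w[:,:],s[180:308,230:400].repeat(3,0).repeat(3,1)[:, :288] if 0 else cv2.resize(s[150:310,230:350],(288,384))]))
for n in("top","scene"): print(proj(n,[[.6034,-.254,.018]]))
bot.camera("top")
r=bot.outline_of("cup_wide","wrist"); 
for q in r[:2]: 
    k=max(cv2.findContours(q["pixels"].astype(np.uint8),0,1)[0],key=cv2.contourArea).reshape(-1,2)
    wv=onplane("wrist",k,.018)[:,:2]; print(q["conf"],q["rect"],wv.min(0),wv.max(0))
```

```text
t 6.13 tcp [ 600.9 -249.8  184.6] rot [ 9.0e-04  1.0e+00  4.0e-04 -1.2e-03] q [-0.394  0.573  0.363  1.363 -0.    -0.392] F [ 0.9  0.6 -2.5] w 29.9 gf 59.9
[[321.92213704 187.50415746]]
[[317.5208406  252.55132258]]
0.78 [208.4, 139.2, 88.8, 59.5] [ 0.55505795 -0.30481864] [ 0.62499955 -0.1992635 ]
```

View pics/w4.png

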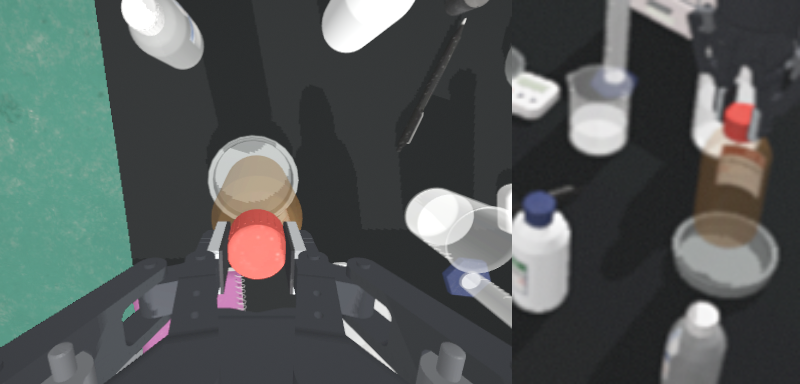

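The picture shows the hanging bottle over the wide cup (cup rim centre about px (253,180)). The offset is about 3 mm, well within the 15 mm of play. Lowering.

>>> move_arm --pt "0 -3.5 -2.5 8 0 0 0" --pt "0 0 0 12 0 0 0" --pt "0 0 0 10 0 0 0" --pt "0 0 0 5 0 0 0" --pt "0 0 0 3 0 0 0" --pt "0 0 0 2 0 0 0" --pt "0 0 0 0 0 0 0"

```text
clock: 6.82
eef_pos: [0.6053, -0.2505, 0.146]
tool_rot: [-0.001, 1.0, 0.0, -0.0]
ft_force: [-1.3, -0.3, -2.9]
grip_width: 0.0304
grasp_force: 59.9
```

>>> move_arm --pt "0 0 0 1.5 0 0 0" --pt "0 0 0 1.5 0 0 0" --pt "0 0 0 1 0 0 0" --pt "0 0 0 1 0 0 0" --pt "0 0 0 0 0 0 0"

```text
clock: 7.23
eef_pos: [0.6053, -0.2509, 0.1412]
tool_rot: [-0.0, 1.0, 0.0, -0.0]
ft_force: [0.5, -1.0, -3.6]
grip_width: 0.03
grasp_force: 59.9
```

>>> move_arm --pt "0 0 0 0.7 0 0 0" --pt "0 0 0 0.7 0 0 0" --pt "0 0 0 0.7 0 0 0" --pt "0 0 0 0 0 0 0"

```text
clock: 7.57
eef_pos: [0.6058, -0.251, 0.14]
tool_rot: [-0.0, 1.0, -0.0, 0.001]
ft_force: [-0.2, -0.3, 0.3]
grip_width: 0.0299
grasp_force: 60.3
```

>>> move_arm --pt "0 0 0 0.7 0 0 0" --pt "0.2 0 0 0 0 0 0" --pt "0.5 0 0 0 0 0 0" --pt "0.7 0 0 0 0 0 0" --pt "0.7 0 0 0 0 0 0" --pt "0.7 0 0 -15 0 0 0" --pt "0.7 0 0 -25 0 0 0" --pt "0.7 0 0 -25 0 0 0" --pt "0.7 0 0 0 0 0 0"

```text
clock: 8.32
eef_pos: [0.6078, -0.2518, 0.2093]
tool_rot: [-0.0, 1.0, -0.002, 0.004]
ft_force: [1.0, -0.0, 2.1]
grip_width: 0.0596
grasp_force: 0.0
```

Run:
```python
from h import *
w=bot.camera("wrist"); s=bot.camera("scene"); st()
cv2.imwrite("pics/w5.png",np.hstack([w,cv2.resize(s[150:310,230:350],(288,384))]))
# medium cap in scene by color
h=cv2.cvtColor(s,cv2.COLOR_BGR2HSV).astype(int)[220:250,225:262]; m=(h[...,0]>105)&(h[...,0]<130)&(h[...,1]>110)&(h[...,2]>40)
y,x=np.nonzero(m);c=[x.mean()+225,y.mean()+220];print(c,onplane("scene",[c],.1155))
```

```text
t 8.42 tcp [ 606.1 -251.1  204.9] rot [-3.0e-04  1.0e+00 -6.0e-04  1.4e-03] q [-0.393  0.572  0.414  1.41   0.    -0.393] F [ 0.   0.3 -0.6] w 59.8 gf 0.0
[np.float64(242.0), np.float64(240.41666666666666)] [[ 0.43133033 -0.16853045  0.1155    ]]
```

View pics/w5.png

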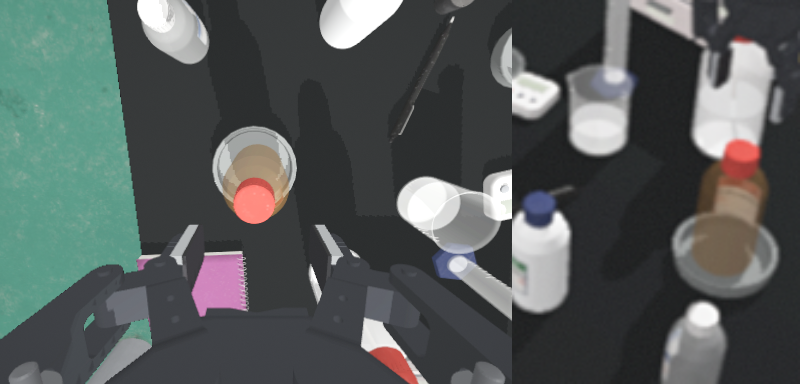

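The large bottle stands flat and centred in the wide cup (cap at px (254,201)). Next, the medium bottle.

>>> move_arm --pt "0.7 10 6 0 0 0 0" --pt "0.7 24 13 0 0 0 0" --pt "0.7 28 16 0 0 0 0" --pt "0.7 28 16 0 0 0 0" --pt "0.7 28 16 0 0 0 0" --pt "0.7 24 14 10 0 0 0" --pt "0.7 18 10 10 0 0 0" --pt "0.7 7 3 10 0 0 0" --pt "0.7 0 0 0 0 0 0" --pt "0.7 0 0 0 0 0 0"

```text
clock: 9.25
eef_pos: [0.4374, -0.1566, 0.1725]
tool_rot: [-0.0, 1.0, 0.0, -0.001]
ft_force: [-1.2, -0.4, 0.2]
grip_width: 0.0595
grasp_force: 0.0
```

```bash
cat > cap.py <<'E'
import sys
from h import *
H=float(sys.argv[1])
w=bot.camera("wrist"); cv2.imwrite(sys.argv[2],w); st()
p=bot.get_obs()["eef_pos"]; print("axis px",proj("wrist",[[p[0],p[1],H]]),"px of 10mm",proj("wrist",[[p[0]+.01,p[1]+.01,H]]))
r=bot.outline_of(sys.argv[3],"wrist"); print([(q["conf"],q["rect"]) for q in r[:2]])
E
python3 cap.py .125 pics/w6.png bottle_medium_center
```

```text
t 9.3 tcp [ 438.6 -157.1  173.2] rot [-3.e-04  1.e+00  0.e+00 -2.e-04] q [-0.344  0.215 -0.205  1.151 -0.    -0.345] F [-0.7 -0.3  0.4] w 60.1 gf 0.0
axis px [[257.53422963 211.76238322]] px of 10mm [[271.03049001 224.48690098]]
[(0.9, [221.9, 154.9, 69.6, 77.4])]
```

View pics/w6.png

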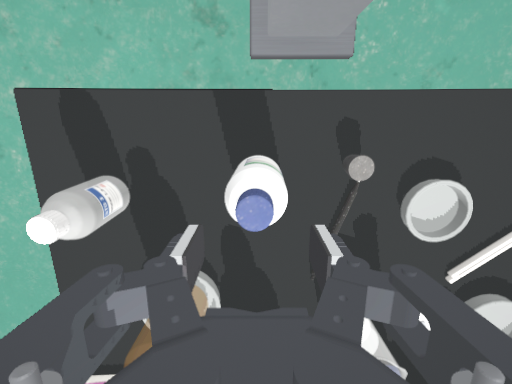

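The medium cap is at px (255,212) against the axis at (257.5,212), so it is about 2 mm off in y. Correct and descend.

>>> move_arm --pt "0.7 0 -1.7 18 0 0 0" --pt "0.7 0 0 18 0 0 0" --pt "0.7 0 0 13 0 0 0" --pt "0.7 0 0 7 0 0 0" --pt "0.4 0 0 0 0 0 0" --pt "0 0 0 0 0 0 0" --pt "0 0 0 0 0 0 0" --pt "0 0 0 0 0 0 0" --pt "0 0 0 0 0 0 0" --pt "0 0 0 0 0 0 0"

```text
clock: 10.18
eef_pos: [0.4392, -0.159, 0.1185]
tool_rot: [-0.0, 1.0, -0.0, 0.001]
ft_force: [0.7, 0.9, 1.7]
grip_width: 0.026
grasp_force: 59.4
```

>>> move_arm --pt "0 0 0 -4 0 0 0" --pt "0 0 0 -8 0 0 0" --pt "0 0 0 -16 0 0 0" --pt "0 0 0 -18 0 0 0" --pt "0 -4 6 -10 0 0 0" --pt "0 -9 14 0 0 0 0" --pt "0 -14 22 0 0 0 0" --pt "0 -14 22 0 0 0 0" --pt "0 -16 25 0 0 0 0" --pt "0 -16 25 0 0 0 0"

```text
clock: 11.02
eef_pos: [0.5114, -0.0437, 0.174]
tool_rot: [0.0, 1.0, -0.0, -0.0]
ft_force: [-0.2, 1.0, -1.5]
grip_width: 0.0258
grasp_force: 59.1
```

Run:
```python
from h import *
st(); s=bot.camera("scene"); cv2.imwrite("pics/s7.png",cv2.resize(s[110:310,120:350],None,fx=2,fy=2))
```

```text
t 11.02 tcp [511.4 -43.7 174. ] rot [ 1.e-04  1.e+00 -1.e-04 -1.e-04] q [-0.085  0.304 -0.083  1.184 -0.    -0.085] F [-0.2  1.  -1.5] w 25.8 gf 59.1
```

View pics/s7.png

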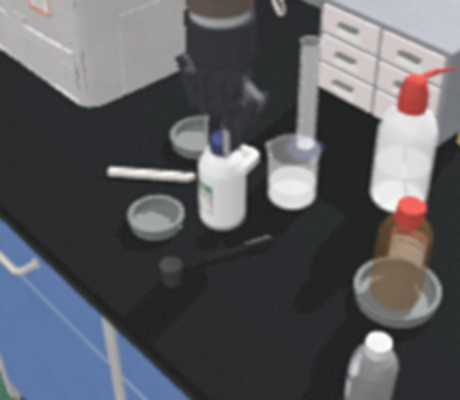

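The medium bottle hangs upright beneath the gripper at crop (222,190) and is clear of the beaker. Continue to the mid cup.

>>> move_arm --pt "0 -16 25 0 0 0 0" --pt "0 -16 25 0 0 0 0" --pt "0 -16 25 0 0 0 0" --pt "0 -16 25 0 0 0 0" --pt "0 -16 25 0 0 0 0" --pt "0 -16 25 0 0 0 0" --pt "0 -14 22 0 0 0 0" --pt "0 -10 15 0 0 0 0" --pt "0 -6 9 0 0 0 0" --pt "0 0 0 0 0 0 0"

```text
clock: 11.9
eef_pos: [0.6377, 0.1536, 0.173]
tool_rot: [-0.002, 1.0, 0.0, -0.0]
ft_force: [0.4, -0.3, -1.2]
grip_width: 0.0254
grasp_force: 59.5
```

Run:
```python
from h import *
w=bot.camera("wrist"); s=bot.camera("scene"); st()
cv2.imwrite("pics/w8.png",np.hstack([w,cv2.resize(s[100:260,140:260],(288,384))]))
p=bot.get_obs()["eef_pos"]
t=np.linspace(0,2*np.pi,9)[:-1];print(proj("wrist",np.c_[.6387+.044*np.cos(t),.1545+.044*np.sin(t),0*t+.018]).round())
for q in bot.outline_of("cup_mid","wrist")[:2]: 
    k=max(cv2.findContours(q["pixels"].astype(np.uint8),0,1)[0],key=cv2.contourArea).reshape(-1,2)
    wv=onplane("wrist",k,.018)[:,:2]; print(q["conf"],q["rect"],wv.min(0),wv.max(0))
```

```text
t 12.0 tcp [636.6 151.3 173.1] rot [-6.e-04  1.e+00 -4.e-04 -7.e-04] q [ 0.234  0.584  0.353  1.341 -0.     0.232] F [ 0.1 -0.4 -2.7] w 25.6 gf 59.4
[[260. 217.]
 [287. 207.]
 [299. 181.]
 [289. 153.]
 [260. 141.]
 [232. 153.]
 [221. 180.]
 [233. 207.]]
```

View pics/w8.png

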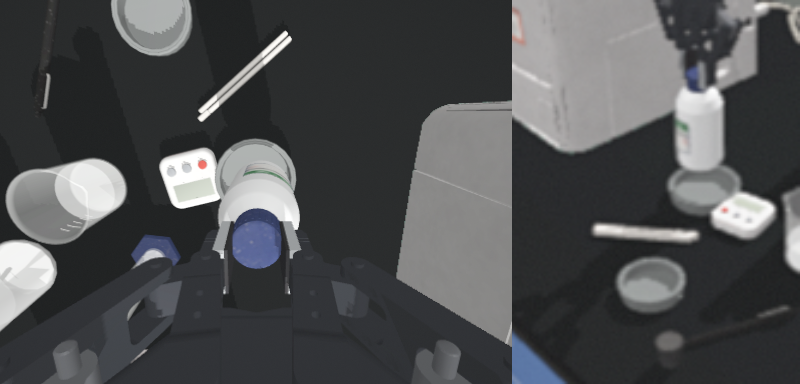

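The hanging bottle is over the mid cup (rim centre about px (256,179)), within about 2 mm. Lower it.

>>> move_arm --pt "0 -2 0 8 0 0 0" --pt "0 0 0 13 0 0 0" --pt "0 0 0 12 0 0 0" --pt "0 0 0 6 0 0 0" --pt "0 0 0 4 0 0 0" --pt "0 0 0 2 0 0 0" --pt "0 0 0 1 0 0 0" --pt "0 0 0 1 0 0 0" --pt "0 0 0 0 0 0 0"

```text
clock: 12.8
eef_pos: [0.6394, 0.1515, 0.127]
tool_rot: [-0.0, 1.0, 0.0, 0.0]
ft_force: [0.7, -0.1, -0.4]
grip_width: 0.0261
grasp_force: 59.4
```

>>> move_arm --pt "0 0 0 1 0 0 0" --pt "0 0 0 1 0 0 0" --pt "0 0 0 0.8 0 0 0" --pt "0 0 0 0.8 0 0 0" --pt "0 0 0 0 0 0 0"

```text
clock: 13.22
eef_pos: [0.639, 0.1515, 0.1227]
tool_rot: [-0.0, 1.0, -0.0, -0.0]
ft_force: [-1.1, 1.6, -1.6]
grip_width: 0.0257
grasp_force: 59.4
```

>>> move_arm --pt "0 0 0 0.7 0 0 0" --pt "0 0 0 0.7 0 0 0" --pt "0 0 0 0 0 0 0" --pt "0 0 0 0 0 0 0"

```text
clock: 13.55
eef_pos: [0.6395, 0.1516, 0.1226]
tool_rot: [-0.0, 1.0, 0.0, 0.001]
ft_force: [-1.2, -0.5, 4.5]
grip_width: 0.0258
grasp_force: 60.1
```

Contact (+4.5 N). Release and rise.

>>> move_arm --pt "0.2 0 0 0 0 0 0" --pt "0.5 0 0 0 0 0 0" --pt "0.7 0 0 0 0 0 0" --pt "0.7 0 0 0 0 0 0" --pt "0.7 0 0 -15 0 0 0" --pt "0.7 0 0 -25 0 0 0" --pt "0.7 0 0 -25 0 0 0" --pt "0.7 0 0 0 0 0 0"

```text
clock: 14.22
eef_pos: [0.6418, 0.1521, 0.1921]
tool_rot: [-0.0, 1.0, 0.001, 0.004]
ft_force: [2.0, 1.3, 1.9]
grip_width: 0.0597
grasp_force: 0.0
```

Run:
```python
from h import *
w=bot.camera("wrist"); s=bot.camera("scene"); st()
cv2.imwrite("pics/w9.png",np.hstack([w,cv2.resize(s[100:260,140:260],(288,384))]))
```

```text
t 14.32 tcp [639.9 151.7 187.7] rot [-3.0e-04  1.0e+00  3.0e-04  1.4e-03] q [0.233 0.582 0.386 1.372 0.    0.232] F [ 0.1  0.1 -0.5] w 59.5 gf 0.0
```

View pics/w9.png

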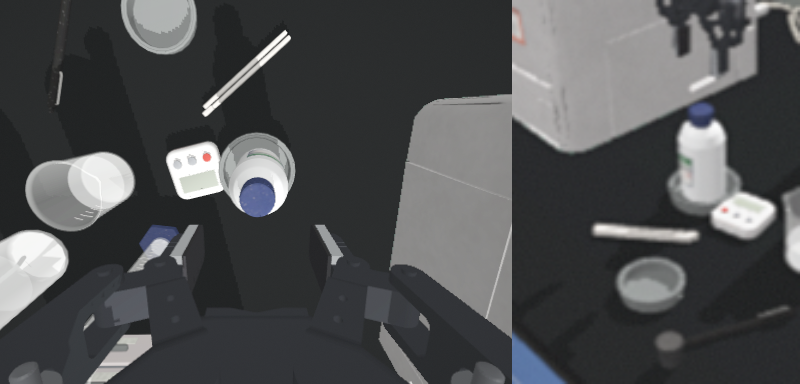

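The medium bottle stands in the mid cup (cap at px (257,197)), off-centre by little. Next, the small bottle.

>>> move_arm --pt "0.7 4 -11 0 0 0 0" --pt "0.7 8 -22 0 0 0 0" --pt "0.7 11.5 -31 0 0 0 0" --pt "0.7 11.5 -31 0 0 0 0" --pt "0.7 11.5 -31 0 0 0 0" --pt "0.7 11.5 -31 0 0 0 0" --pt "0.7 11.5 -31 0 0 0 0" --pt "0.7 11.5 -31 0 0 0 0" --pt "0.7 11.5 -31 0 0 0 0" --pt "0.7 11.5 -31 0 0 0 0"

```text
clock: 15.15
eef_pos: [0.5327, -0.1313, 0.1847]
tool_rot: [-0.0, 1.0, 0.0, -0.002]
ft_force: [-0.1, -0.1, 0.3]
grip_width: 0.0597
grasp_force: 0.0
```

>>> move_arm --pt "0.7 11.5 -31 0 0 0 0" --pt "0.7 11.5 -31 0 0 0 0" --pt "0.7 11.5 -31 0 0 0 0" --pt "0.7 11.5 -31 0 0 0 0" --pt "0.7 11.5 -31 0 0 0 0" --pt "0.7 11 -30 0 0 0 0" --pt "0.7 5 -14 15 0 0 0" --pt "0.7 1.5 -5 15 0 0 0" --pt "0.7 0 0 5 0 0 0" --pt "0.7 0 0 0 0 0 0"

```text
clock: 15.98
eef_pos: [0.4577, -0.3328, 0.1484]
tool_rot: [0.0, 1.0, 0.002, -0.003]
ft_force: [-0.6, -0.2, 0.6]
grip_width: 0.06
grasp_force: 0.0
```

```bash
python3 cap.py .105 pics/w10.png bottle_small_center
```

```text
t 16.03 tcp [ 458.9 -332.7  149.8] rot [-2.0e-04  1.0e+00  1.3e-03 -1.7e-03] q [-0.627  0.427  0.032  1.181  0.    -0.628] F [ 0.3  0.2 -0.5] w 59.8 gf 0.0
axis px [[257.38898259 213.55404952]] px of 10mm [[271.11875088 226.46689366]]
[(0.76, [232.2, 160.3, 54.8, 71.7])]
```

View pics/w10.png

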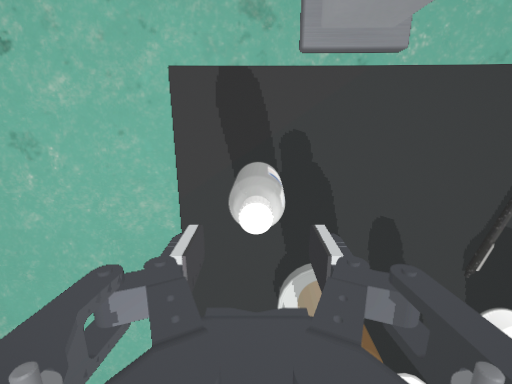

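The small cap is at px (256,215) against the axis at (257,214). Descend and grip.

>>> move_arm --pt "0.7 -1 -1 16 0 0 0" --pt "0.7 0 0 17 0 0 0" --pt "0.7 0 0 12 0 0 0" --pt "0.7 0 0 7 0 0 0" --pt "0.4 0 0 0 0 0 0" --pt "0 0 0 0 0 0 0" --pt "0 0 0 0 0 0 0" --pt "0 0 0 0 0 0 0" --pt "0 0 0 0 0 0 0" --pt "0 0 0 0 0 0 0"

```text
clock: 16.92
eef_pos: [0.4623, -0.335, 0.1009]
tool_rot: [-0.0, 1.0, -0.001, 0.001]
ft_force: [0.5, 1.6, 4.9]
grip_width: 0.0221
grasp_force: 59.1
```

>>> move_arm --pt "0 0 0 -3 0 0 0" --pt "0 0 0 -7 0 0 0" --pt "0 0 0 -15 0 0 0" --pt "0 0 0 -20 0 0 0" --pt "0 0 0 -20 0 0 0" --pt "0 0 0 -10 0 0 0" --pt "0 0 0 0 0 0 0"

```text
clock: 17.5
eef_pos: [0.4627, -0.3358, 0.1774]
tool_rot: [-0.0, 1.0, -0.002, 0.002]
ft_force: [-1.3, -0.0, -0.6]
grip_width: 0.022
grasp_force: 58.8
```

Run:
```python
from h import *
w=bot.camera("wrist"); s=bot.camera("scene"); st()
cv2.imwrite("pics/w11.png",np.hstack([w,cv2.resize(s[190:350,250:370],(288,384))]))
```

```text
t 17.6 tcp [ 461.3 -334.7  174.3] rot [-3.e-04  1.e+00 -1.e-04 -0.e+00] q [-0.628  0.412  0.076  1.235 -0.    -0.628] F [ 0.2 -0.1 -1.4] w 22.3 gf 58.8
```

View pics/w11.png

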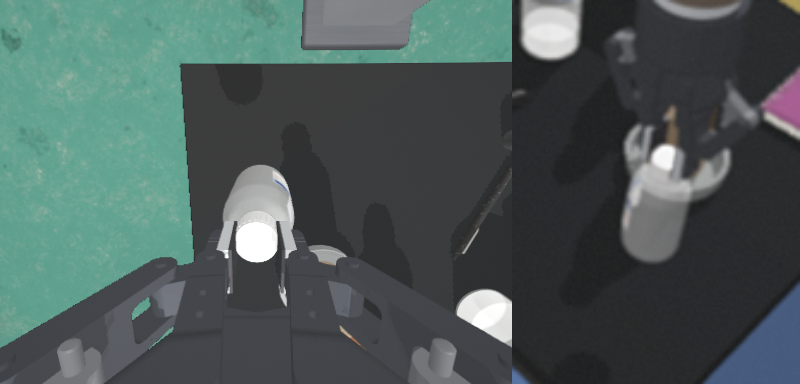

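The small bottle is held and upright, about 73 mm up. Carry it to the narrow cup.

>>> move_arm --pt "0 -1 8 0 0 0 0" --pt "0 -1 20 0 0 0 0" --pt "0 -1 30 0 0 0 0" --pt "0 -1 30 0 0 0 0" --pt "0 -1 30 0 0 0 0" --pt "0 -1 30 0 0 0 0" --pt "0 -1 30 0 0 0 0" --pt "0 -1 30 0 0 0 0" --pt "0 -1 30 0 0 0 0" --pt "0 -1 30 0 0 0 0"

```text
clock: 18.43
eef_pos: [0.4697, -0.0646, 0.173]
tool_rot: [-0.0, 1.0, 0.0, -0.001]
ft_force: [0.4, -0.8, -0.5]
grip_width: 0.0224
grasp_force: 58.8
```

>>> move_arm --pt "0 -1 30 0 0 0 0" --pt "0 -1 30 0 0 0 0" --pt "0 -1 28 0 0 0 0" --pt "0 0 20 0 0 0 0" --pt "0 0 9 0 0 0 0" --pt "0 0 3 0 0 0 0" --pt "0 0 0 0 0 0 0" --pt "0 0 0 0 0 0 0"

```text
clock: 19.1
eef_pos: [0.4738, 0.0526, 0.174]
tool_rot: [-0.0, 1.0, -0.0, -0.001]
ft_force: [0.7, -0.7, -1.0]
grip_width: 0.022
grasp_force: 58.8
```

Run:
```python
from h import *
w=bot.camera("wrist"); s=bot.camera("scene"); st()
cv2.imwrite("pics/w12.png",np.hstack([w,cv2.resize(s[140:300,140:260],(288,384))]))
t=np.linspace(0,2*np.pi,9)[:-1];print(proj("wrist",np.c_[.474+.036*np.cos(t),.0548+.036*np.sin(t),0*t+.018]).round())
for q in bot.outline_of("cup_narrow","wrist")[:2]: 
    k=max(cv2.findContours(q["pixels"].astype(np.uint8),0,1)[0],key=cv2.contourArea).reshape(-1,2)
    wv=onplane("wrist",k,.018)[:,:2]; print(q["conf"],q["rect"],wv.min(0),wv.max(0))
```

```text
t 19.2 tcp [474.   52.3 174.3] rot [ 5.e-04  1.e+00 -2.e-04 -2.e-04] q [ 0.11   0.236 -0.176  1.16  -0.     0.111] F [ 0.4 -0.4 -1.2] w 21.9 gf 58.8
[[259. 209.]
 [282. 200.]
 [292. 178.]
 [283. 156.]
 [260. 146.]
 [236. 156.]
 [227. 178.]
 [237. 200.]]
0.79 [223.6, 144.9, 67.4, 46.8] [0.43931261 0.0158271 ] [0.49018387 0.09047813]
```

View pics/w12.png

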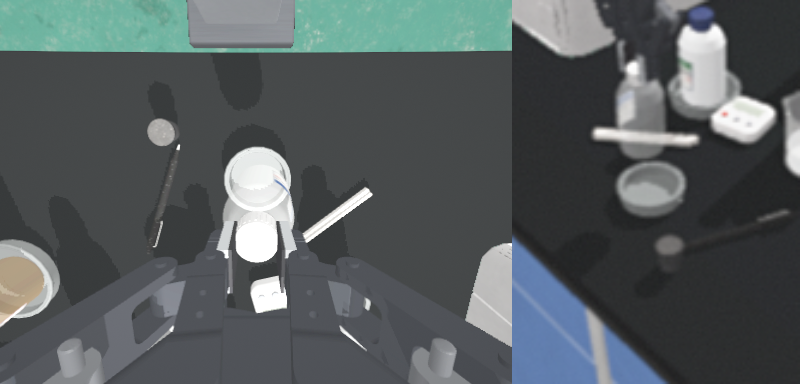

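The cup's rim centre is at px (257,178), giving (0.475, 0.053); the TCP is within 1 mm. Lower.

>>> move_arm --pt "0 -1 0.7 8 0 0 0" --pt "0 0 0 16 0 0 0" --pt "0 0 0 18 0 0 0" --pt "0 0 0 12 0 0 0" --pt "0 0 0 6 0 0 0" --pt "0 0 0 3 0 0 0" --pt "0 0 0 1.5 0 0 0" --pt "0 0 0 1 0 0 0" --pt "0 0 0 0 0 0 0" --pt "0 0 0 0 0 0 0"

```text
clock: 20.08
eef_pos: [0.4757, 0.0541, 0.1097]
tool_rot: [-0.0, 1.0, 0.0, 0.001]
ft_force: [-0.6, 0.3, -0.7]
grip_width: 0.022
grasp_force: 58.8
```

>>> move_arm --pt "0 0 0 1 0 0 0" --pt "0 0 0 1 0 0 0" --pt "0 0 0 0.7 0 0 0" --pt "0 0 0 0 0 0 0"

```text
clock: 20.42
eef_pos: [0.4751, 0.0541, 0.1062]
tool_rot: [-0.0, 1.0, -0.0, -0.0]
ft_force: [-0.0, 0.1, -1.2]
grip_width: 0.0226
grasp_force: 58.8
```

>>> move_arm --pt "0 0 0 0.7 0 0 0" --pt "0 0 0 0.7 0 0 0" --pt "0 0 0 0.7 0 0 0" --pt "0 0 0 0 0 0 0" --pt "0 0 0 0 0 0 0"

```text
clock: 20.83
eef_pos: [0.4758, 0.0542, 0.1049]
tool_rot: [-0.0, 1.0, 0.0, 0.001]
ft_force: [-0.0, 0.6, 5.8]
grip_width: 0.0219
grasp_force: 59.4
```

Contact. Release and withdraw.

>>> move_arm --pt "0.2 0 0 0 0 0 0" --pt "0.5 0 0 0 0 0 0" --pt "0.7 0 0 0 0 0 0" --pt "0.7 0 0 0 0 0 0" --pt "0.7 0 0 -15 0 0 0" --pt "0.7 0 0 -30 0 0 0" --pt "0.7 0 0 -30 0 0 0" --pt "0.7 20 0 -30 0 0 0" --pt "0.7 30 0 -10 0 0 0" --pt "0.7 30 0 0 0 0 0"

```text
clock: 21.67
eef_pos: [0.3966, 0.0542, 0.2219]
tool_rot: [-0.0, 1.0, 0.0, 0.003]
ft_force: [-0.5, -0.6, 0.7]
grip_width: 0.0595
grasp_force: 0.0
```

Run:
```python
from h import *
s=bot.camera("scene"); st(); t=bot.camera("top")
cv2.imwrite("pics/s13.png",np.vstack([cv2.resize(s[110:310,120:400],(728,520))[:, :],])[:520])
cv2.imwrite("pics/end.png",np.hstack([cv2.resize(s[115:315,120:350],(400,348)),cv2.resize(t[90:270,110:390],(400,257))[:257].copy() if 0 else cv2.copyMakeBorder(cv2.resize(t[90:270,110:390],(400,257)),0,91,0,0,0)]))
```

```text
t 21.72 tcp [388.4  53.6 219.6] rot [-4.0e-04  1.0e+00 -1.0e-04 -2.5e-03] q [ 0.137  0.042 -0.283  1.251  0.     0.136] F [-8.4 -0.7 -1.3] w 60.1 gf 0.0
```

View pics/end.png

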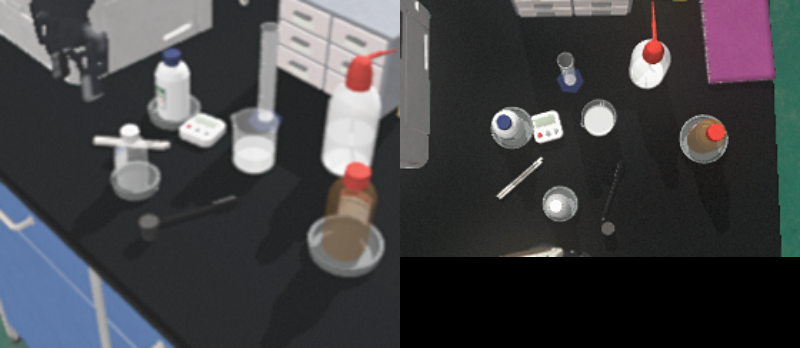

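All three bottles stand in their own cups, with the caps above the cup centres and the bystanders unmoved.

>>> move_arm --pt "0.7 0 0 0 0 0 0" --pt "0.7 0 0 0 0 0 0" --pt "0.7 0 0 0 0 0 0" --pt "0.7 0 0 0 0 0 0"

```text
clock: 22.1
eef_pos: [0.3959, 0.054, 0.2188]
tool_rot: [-0.0, 1.0, -0.0, -0.0]
ft_force: [0.4, 0.3, 0.3]
grip_width: 0.06
grasp_force: 0.0
```

```bash
python3 -c "
from h import *
st(); print(bot.job_done())"
```

```text
t 22.1 tcp [395.9  54.  218.8] rot [-2.e-04  1.e+00 -1.e-04 -3.e-04] q [ 0.136  0.053 -0.272  1.246 -0.     0.135] F [0.4 0.3 0.3] w 60.0 gf 0.0
the job is handed in; nothing more can be done
None
```

The three bottles stand upright in their matching cups (large in wide, medium in mid, small in narrow), nothing else looked moved in the last pictures, and the job was handed in at about 22 s; no verdict came back.

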